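Move drying vessels on one station

ROBOT

A 6-joint arm with a two-finger parallel gripper is mounted at the origin on the work surface. World frame = base frame: x ahead of the robot, y to its left, z up, the work surface at z = 0. Lengths are in m, angles in rad, forces in N, time in s.
With the tool pointing down it reaches from about 0.325 to 0.775 m from the base axis. Payload 5.5 kg.
Tool frame: the origin (TCP) lies between the finger pads; the fingertips stand 8 mm ahead of it and the grasp point (between the pads) lies 11 mm behind it (tcp_to_tips is the distance from the TCP to the fingertips, in m); z points along the fingers, y is the line along which they close (so a half turn about z gives the same grasp; the last joint's range is limited). The gripper opens to 88 mm and grips with 3 to 60 N. Pads are 20 mm wide; open, the fingers measure 115 mm over their backs; the gripper's body (75 mm by 178 mm) begins 61 mm behind the grasp point.
Start: joints at [-1.373, 0.091, 1.231, -0, 1.82, -0.057], TCP at [0.151, -0.581, 0.231] pointing down, gripper open.
Joint ranges: [-2.87, 2.87], [-0.86, 2.18], [0.17, 2.46], [-1.51, 4.65], [0.06, 2.69], [-2.65, 2.65]. Speed limits (rad/s): [2.57, 2.57, 3.01, 3.14, 3.14, 3.14].

INTERFACE

Orientations are given as a unit quaternion [w, x, y, z].
In Python, from bench import * gives the robot as it stands. Calls block until the motion is done:
- move_to(position, orientation): joint-space move of the TCP to a pose.
- move_l(position, speed=0.15, orientation=None): straight line of the TCP; orientation=None keeps the orientation; speed is the mean speed in m/s.
- movej(angles): joint-space move.
- gripper_open() and close(): open the fingers fully, or close them until they stop; the grip force is fixed at half the most.
- hold(seconds).
- inverse_kinematics(position, orientation): joint angles nearest the present ones, or None.
- state(): the state.
- get_image(name): name is "side" or "top" or "wrist"; returns a dict with "frame" (400x640x3 uint8, blue, green, red), "depth" (400x640 float32, m along the optical axis (not along the pixel's ray), 0 where there is no reading), "camera_matrix" (3x3 intrinsics, pixels), "view" (4x4, takes a point from world to camera coordinates). Camera axes: x right, y up, looking along -z (the intrinsics and any distortion apply to the point x, -y, -z); pixel columns grow to the right and rows downward; lengths in m; the calibration is good to about 2 mm. The wrist camera is an equidistant fisheye: a pixel r from the principal point sees the ray r / f radians off the axis. A picture is of the moment at which its call begins.
A pose or a line that the arm cannot do raises IKError and nothing moves.
- job_done(): hands the job in; it is judged then, once.
The state is a dict: "time": time; "joint_pos": joint angles; "dq": joint speeds; "joint_torque": joint torques, N m; "ee_pos": TCP position; "ee_rot": TCP orientation; "ft_force": force on the tool from outside, world axes, zero at the start; "moment": the same for the moment, N m; "finger_gap": finger opening in m; "finger_force": force on a finger pad.
Only numpy, scipy, OpenCV 4.12 (cv2) and the standard library are available. Lean on these libraries where they do the work, as an engineer would, in place of code of your own. Each camera call takes 0.05 s, during which the arm holds its last target. There are 200 camera calls.

TASK

Three empty vessels are being dried to constant mass and all move on one step: the porcelain crucible from the hotplate to the desiccator plate, the aluminium tin from the desiccator to the balance pan, and the glass weighing bottle from the balance to the hotplate. First let the bottle, which has just been weighed, wait on the free white tile; the tin and then the crucible go straight from place to place and must never stand on the tile or the bench, where they would take up moisture. Keep the vessels upright, set each one down (no dropping) in the middle of its new place, and leave the tube rack, tape dispenser and tongs where they are.

Things in the scene. Friction and masses are not known exactly. Their poses are not given: they have to be found in the camera images.
- crucible_center (a point): White porcelain crucible, open and empty, round: 50 mm tall, 53 mm across at the rim, 50 mm at half height, narrowing to a 34 mm foot; wall 3 mm, about 60 g. This point is on its axis, half-way up (25 mm above its foot); z is its axis, up. It starts on the hotplate.
- tin_center (a point): Aluminium drying tin, open and empty, straight round wall: 42 mm tall, 60 mm across, wall 2 mm, about 50 g. This point is on its axis, half-way up (21 mm above its foot); z is its axis, up. It starts on the desiccator plate.
- bottle_center (a point): Clear glass weighing bottle with two white writing patches, open and empty, a straight round cylinder: 70 mm tall, 40 mm across, wall 2.5 mm, about 60 g. This point is on its axis, half-way up (35 mm above its foot); z is its axis, up. It starts on the balance pan.
- hotplate_top (a point): Laboratory hotplate (fixed, switched off): grey box with two black knobs on its low front part and a square white ceramic top, 140 by 140 mm. This point is the middle of the top's surface, 100 mm above the bench; z up, -x towards the knobs.
- desiccator_plate (a point): Desiccator base (fixed), its dome taken off: round white bowl 186 mm across with a black sealing ring on its flange; inside the flange a round white perforated plate, 142 mm across, 101 mm above the bench, lying 4 mm below the flange's top. This point is the middle of the plate's upper surface; z up.
- balance_pan (a point): Electronic balance (fixed): flat white case with a display and keys at its front and a round steel pan 120 mm across. This point is the middle of the pan's upper surface, 68 mm above the bench; z up, -x towards the display.
- tile_top (a point): Square white ceramic tile (fixed), 150 by 150 by 8 mm, lying flat on the bench: the free waiting place. This point is the middle of its upper surface, 8 mm above the bench; z up.
- rack_center (a point): Bystander: green plastic tube rack, 85 by 160 by 55 mm plus tube caps up to 67 mm, loose on the bench. This point is its middle, half-way up; its long side is y.
- dispenser_center (a point): Bystander: grey tape dispenser with a white roll, 130 by 55 mm, 75 mm high, loose on the bench. This point is 30 mm above the middle of its underside; its long side is x.
- tongs_pivot (a point): Bystander: steel crucible tongs lying flat, about 205 mm long and 95 mm wide over the finger loops, 10 mm high. This point is at the pivot, 5 mm above the bench; the jaws reach 85 mm to +x of it, the loops 125 mm to -x.
Mind the look-alikes: they are no part of the job. What is shaped like the part that bears crucible_center but brown or yellow is not meant.

How it is judged:
By the outcome, as a careful person would: the job done as asked, in the order asked, and still so for the second after the job is handed in, with the robot touching nothing.
It also fails if it takes over 131 s, if anything falls off the work surface, if the arm or the gripper's body presses on something with over 40 N, if the wrist force passes 120 N, or if a joint passes its speed limit or range.

## Working session

There is one attempt and no reset: what is moved stays moved. The work goes in short steps, each a Python script; the robot and the scene stay as the last script left them, time stands still between calls to the robot, and variables do not carry over. Pictures are saved under pics/ and viewed, at most 14 in all, crops included, and the job is handed in when it is done.

```bash
mkdir -p pics; ls; python3 - <<'E'
from bench import *
import cv2,numpy as np
for n in("top","side"):
    d=get_image(n);cv2.imwrite(f"pics/{n}0.png",d["frame"]);np.savez(f"{n}0.npz",**{k:d[k] for k in("frame","depth","camera_matrix","view")})
    print(n,d["camera_matrix"].round(1).tolist(),d["view"].round(3).tolist(),d.keys())
s=state();print(s)
E
```

```text
pics
top [[440.3, 0.0, 317.2], [0.0, 440.3, 199.4], [0.0, 0.0, 1.0]] [[0.016, -1.0, -0.023, 0.016], [0.996, 0.014, 0.085, -0.578], [-0.084, -0.025, 0.996, -1.145], [0.0, 0.0, 0.0, 1.0]] dict_keys(['frame', 'depth', 'camera_matrix', 'view'])
side [[445.9, 0.0, 318.1], [0.0, 445.9, 203.2], [0.0, 0.0, 1.0]] [[0.953, -0.304, 0.0, -0.542], [0.172, 0.542, 0.823, -0.19], [-0.25, -0.784, 0.569, -0.894], [0.0, 0.0, 0.0, 1.0]] dict_keys(['frame', 'depth', 'camera_matrix', 'view'])
{'time': 0.1, 'joint_pos': array([-1.37271864e+00,  9.17966661e-02,  1.23178986e+00, -2.45054155e-05,
        1.81979236e+00, -5.66801282e-02]), 'dq': array([-0.00043063, -0.00384274, -0.00372326, -0.00018855, -0.00017625,
       -0.00014907]), 'joint_torque': array([ 2.50767334e-03, -4.47858238e+01, -4.07570493e+01,  6.99958275e-02,
        2.84173916e-02, -1.11763109e-04]), 'ee_pos': array([ 0.15115777, -0.58038091,  0.22959832]), 'ee_rot': array([-8.90044388e-04,  9.91898257e-01,  1.27031689e-01, -7.49373771e-05]), 'ft_force': array([ 0.53195923, -0.59263877,  0.32521404]), 'moment': array([ 0.06199395, -0.02755913,  0.02534244]), 'finger_force': 0.0, 'finger_gap': 0.08793701257378635}
```

View pics/top0.png

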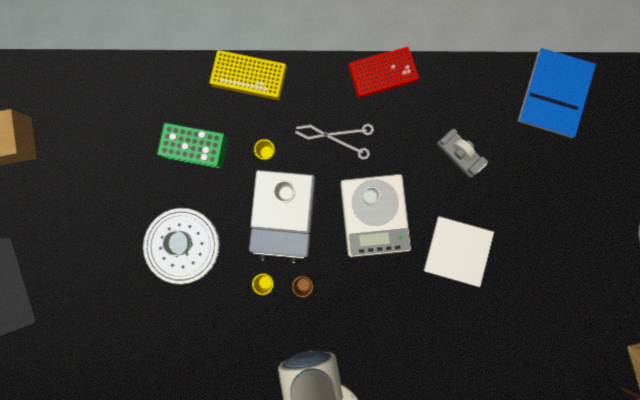

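View pics/side0.png

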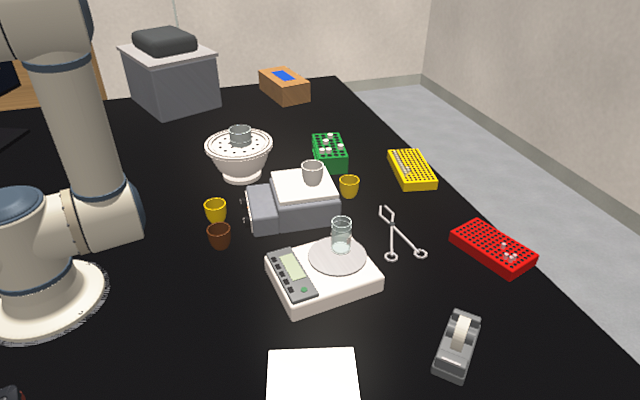

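The white crucible is at about (285,191) in the top view, on the hotplate. The look-alikes are yellow at (264,149) and (262,284) and brown at (302,286), so the white one on the hotplate is the target. The tin is at (178,243), the bottle at (371,196), the tile at (459,251). Next I'll measure these and take a close crop.

```bash
cat > h.py <<'E'
import numpy as np,cv2
def cloud(d):
    K,V,Z=d["camera_matrix"],d["view"],d["depth"]
    v,u=np.mgrid[:400,:640]
    c=np.stack([(u-K[0,2])/K[0,0]*Z,-(v-K[1,2])/K[1,1]*Z,-Z],-1)
    W=(c-V[:3,3])@V[:3,:3]; W[Z==0]=np.nan
    return W
def circ(P):
    A=np.c_[2*P,np.ones(len(P))];s=np.linalg.lstsq(A,(P**2).sum(1),rcond=None)[0]
    return s[:2],np.sqrt(s[2]+s[:2]@s[:2])
def plane(d,uv,z):
    K,V=d["camera_matrix"],d["view"];uv=np.atleast_2d(uv).astype(float)
    r=np.c_[(uv[:,0]-K[0,2])/K[0,0],-(uv[:,1]-K[1,2])/K[1,1],-np.ones(len(uv))]@V[:3,:3]
    o=-V[:3,3]@V[:3,:3]
    return (o+r*((z-o[2])/r[:,2])[:,None])[:,:2]
E
python3 - <<'E'
from h import *
d=dict(np.load("top0.npz"));W=cloud(d)
S=dict(hot=(285,200,45),des=(181,246,45),bal=(375,202,42),tile=(459,251,42))
zs=dict(hot=.100,des=.105,bal=.068,tile=.008)
v,u=np.mgrid[:400,:640]
for k,(a,b,r) in S.items():
    m=(abs(u-a)<r)&(abs(v-b)<r)&np.isfinite(W[...,2])
    z=W[m][:,2];h,e=np.histogram(z,np.arange(-.01,.2,.005));print(k,[(round(x,3),int(n)) for x,n in zip(e,h) if n>15])
    g=m&(abs(W[...,2]-zs[k])<.006)
    if k=='tile': g=m&(d["frame"].min(2)>120)
    if k=='hot': g&=(d["frame"].min(2)>150)
    c,hh=cv2.findContours(g.astype(np.uint8),cv2.RETR_EXTERNAL,cv2.CHAIN_APPROX_NONE);c=max(c,key=cv2.contourArea)[:,0]
    P=plane(d,c,zs[k]).astype(np.float32)
    print('  rect',cv2.minAreaRect(P),'circ',cv2.minEnclosingCircle(P))
f=d["frame"][130:310,130:510];cv2.imwrite("pics/crop.png",cv2.resize(f,None,fx=2.1,fy=2.1,interpolation=cv2.INTER_CUBIC))
# vessel points above the surfaces
for k,(a,b,r,lo,rim) in dict(cru=(285,191,18,.11,.15),tin=(178,243,22,.112,.143),bot=(371,196,18,.075,.138)).items():
    m=(abs(u-a)<r)&(abs(v-b)<r)
    for b0,b1 in((lo,.17),(rim-.008,rim+.008)):
        P=W[m&(W[...,2]>b0)&(W[...,2]<b1)]
        if len(P)>5: print(k,len(P),'med',np.median(P,0).round(3),'enc',cv2.minEnclosingCircle(P[:,:2].astype(np.float32)))
E
```

```text
hot [(np.float64(-0.01), 21), (np.float64(-0.005), 1292), (np.float64(0.0), 2117), (np.float64(0.005), 120), (np.float64(0.06), 160), (np.float64(0.065), 593), (np.float64(0.07), 65), (np.float64(0.075), 145), (np.float64(0.08), 159), (np.float64(0.095), 974), (np.float64(0.1), 1800), (np.float64(0.105), 125), (np.float64(0.11), 33), (np.float64(0.115), 21), (np.float64(0.12), 17), (np.float64(0.125), 17), (np.float64(0.135), 16), (np.float64(0.14), 16), (np.float64(0.145), 43), (np.float64(0.15), 44)]
  rect ((0.5673528909683228, 0.11113055050373077), (0.13902723789215088, 0.13972407579421997), 85.70861053466797) circ ((0.5666656494140625, 0.1110394075512886), 0.09640608727931976)
des [(np.float64(-0.01), 19), (np.float64(-0.005), 1166), (np.float64(0.0), 2122), (np.float64(0.005), 135), (np.float64(0.09), 28), (np.float64(0.095), 559), (np.float64(0.1), 2259), (np.float64(0.105), 1254), (np.float64(0.11), 67), (np.float64(0.115), 38), (np.float64(0.12), 36), (np.float64(0.125), 32), (np.float64(0.13), 32), (np.float64(0.135), 31), (np.float64(0.14), 86), (np.float64(0.145), 20)]
  
[... 934 characters left out ...]
.00372314453125) circ ((0.44752180576324463, -0.3515974283218384), 0.10489628463983536)
cru 220 med [0.593 0.109 0.137] enc ((0.5863966941833496, 0.10081890225410461), 0.026327908039093018)
cru 100 med [0.591 0.105 0.15 ] enc ((0.5863966941833496, 0.10081890225410461), 0.026327908039093018)
tin 291 med [0.458 0.367 0.133] enc ((0.458825945854187, 0.3601641356945038), 0.0316624715924263)
tin 137 med [0.459 0.367 0.143] enc ((0.4598861634731293, 0.3602225184440613), 0.03147581219673157)
bot 173 med [ 0.584 -0.11   0.117] enc ((0.5818217396736145, -0.10951486229896545), 0.020536208525300026)
bot 63 med [ 0.584 -0.109  0.138] enc ((0.5821479558944702, -0.10943248867988586), 0.020421193912625313)
```

View pics/crop.png

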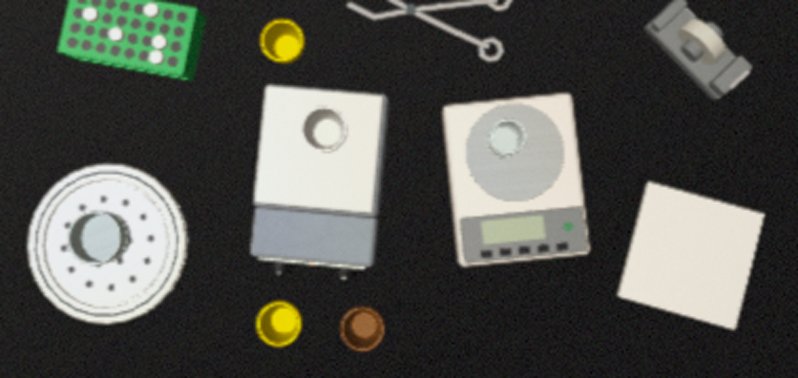

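The crop confirms the white crucible on the hotplate at crop (325,129). The heights (0.100, 0.101/0.105, 0.068, 0.008) and the radii (26, 31.5 and 20.5 mm) agree with the description. Bottle first.

```bash
cat > r.py <<'E'
from bench import *
import numpy as np
Q=[0,1,0,0]; UP=.27
def log(t):
    s=state();print(t,round(s["time"],1),"tcp",s["ee_pos"].round(4),"gap",round(s["finger_gap"],4),"ff",round(s["finger_force"],1),"f",s["ft_force"].round(1))
def over(x,y,v=.25): move_l([x,y,UP],v,Q)
def pick(x,y,surf,g):           # g: grasp point above foot
    z=surf+g-.011
    move_l([x,y,z+.03],.15);move_l([x,y,z],.06);log("at")
    close();log("closed");move_l([x,y,z+.02],.04);log("lifted");move_l([x,y,UP],.15)
def place(x,y,surf,g):
    z=surf+g-.011
    move_l([x,y,z+.03],.15);move_l([x,y,z+.005],.05);hold(.3);f0=state()["ft_force"][2]
    for k in range(1,9):
        move_l([x,y,z+.005-k*.001],.02);hold(.1)
        df=state()["ft_force"][2]-f0
        if df>1.5: break
    print("contact step",k,"df",round(df,2));log("down")
    gripper_open();hold(.2);move_l([x,y,z+.04],.06);move_l([x,y,UP],.2);log("away")
E
python3 - <<'E'
from r import *;import cv2
print(inverse_kinematics([.582,-.1095,UP],Q),inverse_kinematics([.459,.360,UP],Q))
move_to([.582,-.1095,UP],Q);hold(.3);log("over")
d=get_image("wrist");cv2.imwrite("pics/w1.png",d["frame"])
E
```

```text
[-2.43413849e-01  8.18668811e-02  1.17055705e+00 -4.44089210e-16
  1.88916873e+00  1.32738248e+00] [ 6.06784196e-01  5.76999861e-02  1.19584347e+00 -4.44089210e-16
  1.88804919e+00  2.17758052e+00]
over 2.7 tcp [ 0.5819 -0.1099  0.27  ] gap 0.0876 ff 0.0 f [ 0.2 -0.8  0.5]
```

View pics/w1.png

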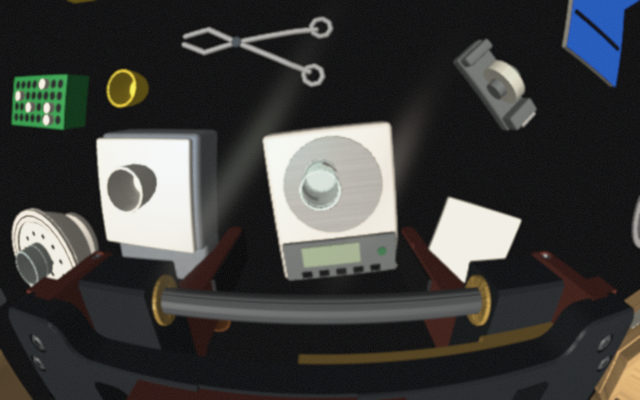

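The wrist view shows the bottle at (320,185), on the mid-line between the fingertips (~240 and ~408), with nothing in the way.

```bash
python3 - <<'E'
from r import *;import cv2
pick(.582,-.1095,.068,.042)
over(.4475,-.3515); place(.4475,-.3515,.008,.042)
over(.459,.360,.35) ;hold(.2)
d=get_image("side");cv2.imwrite("pics/s1.png",d["frame"])
E
```

```text
at 4.5 tcp [ 0.5819 -0.1095  0.0988] gap 0.0877 ff 0.0 f [-0.1  0.3  1.3]
closed 5.3 tcp [ 0.582  -0.1095  0.099 ] gap 0.0401 ff 30.0 f [-0.3  0.5 -0.7]
lifted 5.9 tcp [ 0.582  -0.1095  0.1191] gap 0.0401 ff 30.0 f [ 0.4 -0.2 -0.9]
contact step 6 df 5.08
down 12.9 tcp [ 0.4476 -0.3516  0.039 ] gap 0.0399 ff 30.0 f [-1.9  2.   4.8]
away 15.9 tcp [ 0.4472 -0.3513  0.2684] gap 0.0876 ff 0.0 f [-0.1 -0.2 -0.2]
```

View pics/s1.png

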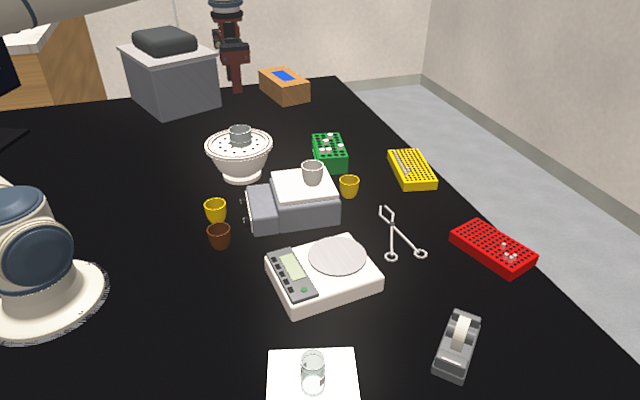

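The bottle stands upright on the tile at (313,372), and the gripper is waiting above the tin (240,133). Next I'll move the tin and then the crucible, stopping if either grip is off.

```bash
python3 - <<'E'
from r import *;import cv2
pick(.459,.360,.101,.028)
assert abs(state()["finger_gap"]-.06)<.004
over(.569,-.124); place(.569,-.124,.068,.028)
over(.5864,.1008)
d=get_image("side");cv2.imwrite("pics/s2.png",d["frame"])
E
```

```text
at 19.9 tcp [0.4589 0.36   0.1178] gap 0.0878 ff 0.0 f [ 0.8 -0.6  0.6]
closed 20.5 tcp [0.4591 0.3601 0.1183] gap 0.0591 ff 30.0 f [ 0.3 -0.2  2.3]
lifted 21.2 tcp [0.459 0.36  0.138] gap 0.0586 ff 30.0 f [-0.2 -0.5 -1. ]
contact step 6 df 6.26
down 28.6 tcp [ 0.5692 -0.1241  0.0852] gap 0.0589 ff 30.0 f [-1.8  0.4  5.7]
away 31.1 tcp [ 0.5687 -0.1239  0.2685] gap 0.0875 ff 0.0 f [-0.5 -0.3 -0.1]
```

View pics/s2.png

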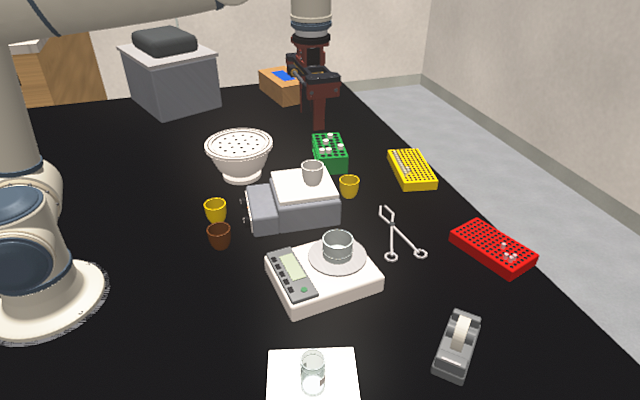

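The tin stands upright in the middle of the pan at (337,247), and the gripper is over the crucible (312,172).

```bash
python3 - <<'E'
from r import *;import cv2
pick(.5864,.1008,.100,.034)
assert abs(state()["finger_gap"]-.0515)<.004
over(.4525,.357); place(.4525,.357,.101,.034)
over(.4475,-.3515,.35);hold(.2)
for n in("side","top"):
    d=get_image(n);cv2.imwrite(f"pics/{n}3.png",d["frame"]);np.savez(f"{n}3.npz",**d)
E
```

```text
at 33.8 tcp [0.5863 0.1008 0.1228] gap 0.0879 ff 0.0 f [-0.   0.3 -0.7]
closed 34.5 tcp [0.5865 0.1008 0.1231] gap 0.051 ff 30.0 f [ 1.  -0.2 -0.1]
lifted 35.1 tcp [0.5864 0.1008 0.1431] gap 0.0512 ff 30.0 f [-0.7 -0.8  0.5]
contact step 5 df 2.44
down 41.0 tcp [0.4526 0.3571 0.1241] gap 0.051 ff 30.0 f [0.  0.6 1. ]
away 43.5 tcp [0.4524 0.3569 0.2686] gap 0.0877 ff 0.0 f [ 0.3  0.1 -0.4]
```

View pics/side3.png

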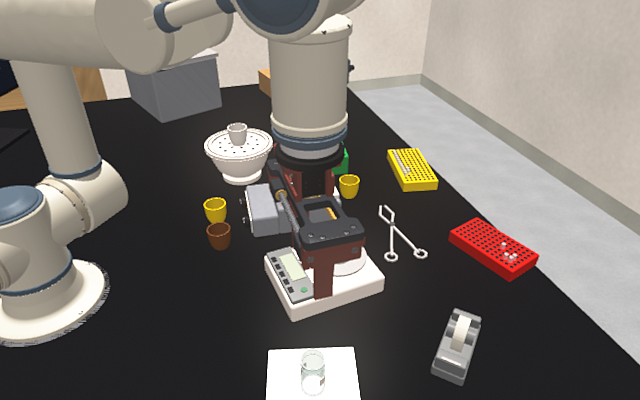

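The crucible stands in the middle of the desiccator plate at (237,133), and the bottle is still upright at (313,372). Last move: bottle to hotplate, then a full check.

```bash
python3 - <<'E'
from r import *;from h import *
pick(.4475,-.3515,.008,.042)
assert abs(state()["finger_gap"]-.04)<.003
over(.567,.111); place(.567,.111,.100,.042)
over(.15,-.58,.35);hold(.3)
d=get_image("top");cv2.imwrite("pics/top4.png",d["frame"]);W=cloud(d)
for k,(x,y,rim) in dict(cru=(.4525,.357,.151),tin=(.569,-.124,.110),bot=(.567,.111,.170)).items():
    P=W[(np.hypot(W[...,0]-x,W[...,1]-y)<.045)&(abs(W[...,2]-rim)<.009)]
    print(k,(x,y),len(P),np.median(P[:,2]).round(3),cv2.minEnclosingCircle(P[:,:2].astype(np.float32)))
cv2.imwrite("pics/s4.png",get_image("side")["frame"])
E
```

```text
at 48.1 tcp [ 0.4474 -0.3514  0.0388] gap 0.0877 ff 0.0 f [-0.1 -0.5 -0.2]
closed 48.9 tcp [ 0.4475 -0.3515  0.039 ] gap 0.0403 ff 30.0 f [-0.9 -0.1 -0.3]
lifted 49.5 tcp [ 0.4475 -0.3515  0.0591] gap 0.0401 ff 30.0 f [-1.   0.2 -0.3]
contact step 6 df 5.47
down 57.1 tcp [0.5671 0.111  0.131 ] gap 0.0403 ff 30.0 f [-3.1 -1.5  4.9]
away 59.6 tcp [0.5669 0.111  0.2687] gap 0.0875 ff 0.0 f [-0.4 -0.1 -0.4]
cru (0.4525, 0.357) 136 0.15 ((0.45317542552948, 0.3571232557296753), 0.027285169810056686)
tin (0.569, -0.124) 105 0.11 ((0.5694940090179443, -0.12471409887075424), 0.030829234048724174)
bot (0.567, 0.111) 72 0.17 ((0.5668888688087463, 0.11100165545940399), 0.020298348739743233)
```

View pics/top4.png

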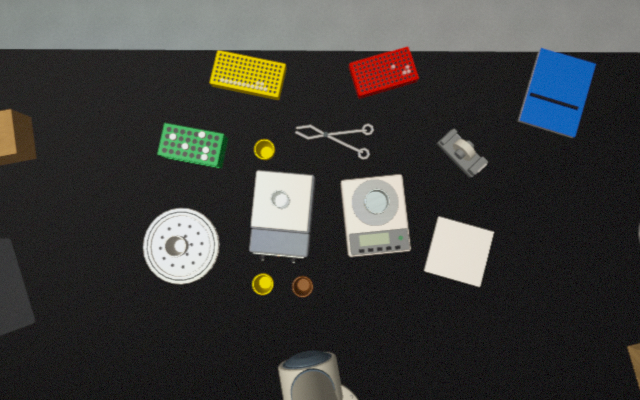

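View pics/s4.png

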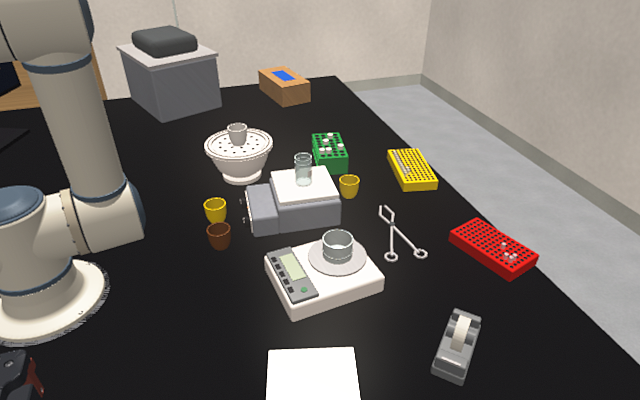

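The crucible (177,245), bottle (281,200) and tin (376,202) are all upright and centred to within about 1 mm. The tile is free, the rack, dispenser and tongs haven't moved, and the robot is clear.

```bash
python3 -c "
from bench import *
print(job_done())"
```

```text
the job is handed in; nothing more can be done
None
```

The job is handed in: the crucible is on the desiccator plate, the tin on the balance pan and the bottle on the hotplate (after waiting on the tile), moved in the order asked, all upright and centred to about 1 mm, in about 62 s of the 131 s allowed.

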